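# Tip the offcuts into the scrap bin

## Task

Lift the metal tote by its slanting handle bar and tip all five tube offcuts over its lip into the square scrap bin, pouring from close above the bin. Then stand the empty tote upright again in the middle of its wooden board and let go, leaving the steel block and the tin that stand between bin and board where they are.

Things in the scene. Friction and masses are not known exactly. Their poses are not given: they have to be found in the camera images.
- tote: open sheet-metal tote holding the offcuts, loose on the board: 160 mm (x) x 150 (y), 0.4 kg, under 0.9 kg loaded. Origin on its underside below the bar, z up. Floor 4 thick, y -60 to 45; back wall 45 high at y -60; side walls 40 high at x +-75. No wall at +y but the pouring lip. A flat handle bar spans it along x between two straps (x +-78, 26 wide, up to z 145).
- tote_handle (a point): centre of the tote's wooden bar, 125 mm above its underside; axes as the tote. Flat bar: 150 mm long (x), 10 thick, 34 deep. Its broad faces lean 35 degrees from vertical about x, top edge towards -y (away from the lip): a gripper squeezing the broad faces comes down along (0, 0.57, -0.82) in the tote's axes.
- tote_lip (a point): middle of the tote's pouring edge, at (0, 89.5, 22) mm in the tote's frame; axes as the tote. The lip is a plate as wide as the tote, rising 22 degrees from the floor at y 45 to this edge. The offcuts slide out over it when the +y side is tipped down about 65 to 75 degrees.
- bin: square open-topped scrap bin of dark sheet steel, fixed to the bench: 210 mm (x) x 200 (y) x 120 high, walls and floor 5 thick, rim bar 10 thick reaching 125 high. Origin under its centre, z up. Turned at most 0.3 rad from the world's axes; its -y side is nearer the board, which turns at most 0.5 rad.
- board: light wooden board fixed to the bench, 240 mm (x) x 220 (y) x 20 thick, on which the tote stands and to which it returns. Origin under its centre, z up. The tote's lip side faces the bin.
- offcut0: offcut of square steel tube, 62 mm long, 28 x 28, about 70 g; starts lying in the tote. Origin at its centre, x along its length.
- offcut1: offcut of square steel tube, 62 mm long, 28 x 28, about 70 g; starts lying in the tote. Origin at its centre, x along its length.
- offcut2: offcut of square steel tube, 62 mm long, 28 x 28, about 70 g; starts lying in the tote. Origin at its centre, x along its length.
- offcut3: offcut of round steel tube, 62 mm long, 28 in diameter, about 70 g; starts lying in the tote. Origin at its centre, x along its length.
- offcut4: offcut of round steel tube, 62 mm long, 28 in diameter, about 70 g; starts lying in the tote. Origin at its centre, x along its length.
- block: steel bench block 75 x 75 x 30 mm, loose, between bin and board. Bystander, to be left alone. Origin in its middle, on the bench.
- tin: plain closed tin, 66 mm in diameter, 90 mm high, loose, between bin and board. Bystander, to be left alone. Origin in its middle, on the bench.
Not all that is in view belongs to the job. What is shaped like the offcut4 but blue or turquoise is not meant. Leave any yellow look-alike of the offcut1 alone.

How it is judged:
By the outcome, as a careful person would: the job done as asked, in the order asked, and still so for the second after the job is handed in, with the robot touching nothing.
It also fails if it takes over 61 s, if anything falls off the work surface, if the arm or the gripper's body presses on something with over 40 N, if the wrist force passes 120 N, or if a joint passes its speed limit or range.

## Robot

A 6-joint arm with a two-finger parallel gripper is mounted at the origin on the work surface. World frame = base frame: x ahead of the robot, y to its left, z up, the work surface at z = 0. Lengths are in m, angles in rad, forces in N, time in s.
With the tool pointing down it reaches from about 0.375 to 0.9 m from the base axis. Payload 3.1 kg.
Tool frame: the origin (TCP) lies on the centre line of the jaws, within the pads' length; the fingertips stand 8 mm ahead of it and the grasp point (between the pads) lies 11 mm behind it; z points along the fingers, y is the line along which they close (so a half turn about z gives the same grasp; the last joint's range is limited). The gripper opens to 85 mm and grips with 20 to 120 N. Pads are 22 mm wide; open, the fingers measure 114 mm over their backs; the gripper's body (76 mm by 85 mm) begins 54 mm behind the grasp point. The pads swing forward as they close: fully open they stand 13 mm farther back than shut.
Start: joints at [-1.359, 0.527, 1.433, -0, 1.181, -0.178], TCP at [0.238, -0.578, 0.239] pointing down, gripper open.
Joint ranges: [-3.08, 3.08], [-0.75, 2.2], [0.22, 2.44], [-1.43, 4.57], [0, 2.65], [-2.85, 2.85]. Speed limits (rad/s): [2.79, 2.79, 3.14, 3.14, 3.14, 3.14].

## Interface

Orientations are given as a unit quaternion [x, y, z, w].
In Python, from station import * gives the robot as it stands.
- The arm moves only by the tool play_rows, never from a script. Its argument "rows" is a list of rows, each a list of 3 entries, a list of its own where there are three numbers: the turn, a rotation vector about the tool's x, y, z in degrees, then the shift along the tool's x, y, z in mm, then the closure, from 0 (fully open) to 1 (shut). In form: [[[ax, ay, az], [dx, dy, dz], jaw], ...]. A call has 1 to 12 rows; each row shifts and turns the commanded pose from where the row before left it, along the tool's axes as they then stand; what a row does not reach is not made up. A row lasts 1/12 s, in which the tool goes at most 41.7 mm and 7.16 degrees, less where a joint would pass 70% of its speed; a pose out of reach is approached as far as the arm can. A call with a gripper value outside its range is refused whole. The fingers move at their own pace and stop on an object; "grip_force" is the grip in N (left out, the last holds). Time passes only in rows, so rows that do not move let the fingers close. It gives the time, the measured TCP pose, the force, the opening and the grip force at its end, in the units of the state.
- sense(): the state, without advancing time (a new reading comes with each control period).
- snapshot(name): name is "side" or "top" or "wrist"; returns (picture, depth): 480x640x3 uint8, red, green, blue; 480x640 float32, m along the optical axis (not along the pixel's ray), 0 where there is no reading.
- get_calibration(name): a dict with "vfov" (degrees; the focal length in pixels is half the picture's height over the tangent of half this angle, whatever the lens; pixels are square), "cx", "cy" (the principal point, pixels), "xyz" and "attitude" of the camera in the world. Camera axes: x right, y down, z forward; pixel columns grow to the right and rows downward; lengths in m; the calibration is good to about 2 mm. The wrist camera is an equidistant fisheye: a pixel r from the principal point sees the ray r / f radians off the axis. A picture is of the moment at which its call begins: read the wrist's pose just before it. get_calibration takes no time and is no camera call; for the wrist camera it gives the pose at the moment of the call.
- sign_off(): hands the job in; it is judged then, once.
The state is a dict: "t": time; "q": joint angles; "qd": joint speeds; "tau": joint torques, N m; "tcp_pos": TCP position; "tool_rot": TCP orientation; "force": force on the tool from outside, world axes, zero at the start; "ft_torque": the same for the moment, N m; "finger_gap": opening from 0.0 (shut) to 1.0 (fully open); "gripper_force": force on a finger pad.
Only numpy, scipy, OpenCV 4.12 (cv2) and the standard library are available. Lean on these libraries where they do the work, as an engineer would, in place of code of your own. Each camera call takes 0.05 s, during which the arm holds its last target. There are 200 camera calls.

## Working session

There is one attempt and no reset: what is moved stays moved. The work goes in short steps, Python scripts to look and compute and a tool call to move; the robot and the scene stay as the last step left them, time stands still between calls to the robot, and variables do not carry over. Pictures are saved under pics/ and viewed, at most 10 in all, crops included, and the job is handed in when it is done.

Besides the shell and the picture viewer there is one more tool, called by a JSON object that holds its "fn" and its "kwargs". play_rows: Moves the arm, as the interface text tells. Its arguments: {"type":"object","properties":{"rows":{"type":"array","items":{"type":"array"}},"grip_force":{"type":"number"}},"required":["rows"]}

```bash
mkdir -p pics; ls; cat > h.py <<'E'
from station import *
import numpy as np, cv2
from scipy.spatial.transform import Rotation as R
def cal(n):
    c=get_calibration(n); f=240/np.tan(np.radians(c["vfov"])/2); return c,f
def rot(a):
    a=np.array(a,float)
    return a if a.shape==(3,3) else R.from_quat(a).as_matrix()
def cloud(n,d):
    c,f=cal(n); v,u=np.mgrid[0:480,0:640]
    P=np.stack([(u-c["cx"])/f*d,(v-c["cy"])/f*d,d],-1)
    return P@rot(c["attitude"]).T+np.array(c["xyz"])
E
python3 - <<'E'
from h import *
for n in ("top","side"):
    p,d=snapshot(n); cv2.imwrite(f"pics/{n}0.png",p[:,:,::-1]); np.save(f"{n}0.npy",d); print(n,get_calibration(n))
print(sense())
E
```

```text
pics
top {'vfov': 43.17480008784479, 'cx': 318.17268998759323, 'cy': 236.55811328007087, 'xyz': array([ 0.42248802, -0.02666886,  1.4874384 ]), 'attitude': array([ 0.70741994, -0.70513203,  0.0366001 , -0.03172182])}
side {'vfov': 50.14787644433286, 'cx': 328.61637193157804, 'cy': 232.28762066797125, 'xyz': array([ 0.51226235, -0.75846794,  0.68323744]), 'attitude': array([ 0.89199893, -0.03149506,  0.01335516, -0.45074118])}
{'t': 0.1, 'q': array([-1.35849239e+00,  5.28351944e-01,  1.43378528e+00,  4.92457486e-05,
        1.18140718e+00, -1.78520215e-01]), 'qd': array([ 6.71510773e-04, -2.37822947e-03, -3.23757920e-03, -1.40712378e-03,
        1.37069457e-03, -6.27312734e-05]), 'tau': array([-2.83438858e-04, -4.43303525e+01, -1.78587431e+01, -1.89236443e-04,
        3.93057213e-03,  1.15387448e-05]), 'tcp_pos': array([ 0.23798667, -0.57723272,  0.23844099]), 'tool_rot': array([ 9.80969091e-01,  1.94161502e-01,  6.28366655e-06, -9.76121772e-04]), 'force': array([ 0.13423383,  0.03896431, -0.24849325]), 'ft_torque': array([-0.0054519 ,  0.02674214,  0.00438777]), 'gripper_force': 0.0, 'finger_gap': 0.9999776413997157}
```

View pics/top0.png

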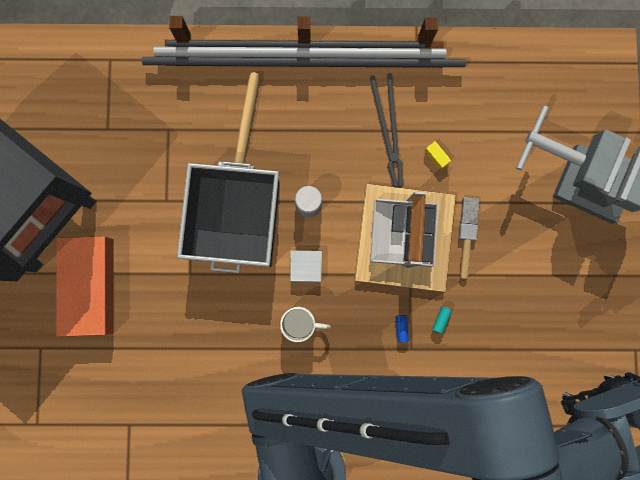

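View pics/side0.png

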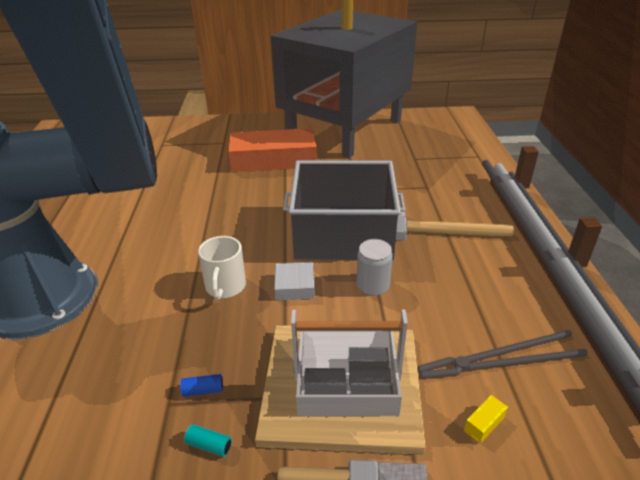

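The top picture shows the tote at about (405,230) on its board with the bar at (417,228). The bin is at (229,215), the tin at (308,201) and the block at (306,266). The lip points left, which is world +y, towards the bin. Things that could be mistaken for it:
- wooden hammer handles at (247,120) and (465,255)
- the bin's wire handle at (225,267)
- blue and teal tubes at (402,328) and (442,320)
- yellow block at (438,154)

The only bar between two straps is at (417,228), so I'll take a close crop there.

```bash
python3 - <<'E'
from h import *
p=cv2.imread("pics/top0.png"); cv2.imwrite("pics/crop.png",cv2.resize(p[170:310,340:480],None,fx=4.2,fy=4.2,interpolation=cv2.INTER_CUBIC))
d=np.load("top0.npy"); P=cloud("top",d); Z=P[...,2]
def win(u0,u1,v0,v1,z0,z1):
    q=P[v0:v1,u0:u1].reshape(-1,3); return q[(q[:,2]>z0)&(q[:,2]<z1)]
def rect(n,q):
    r=cv2.minAreaRect((q[:,:2]*1000).astype(np.float32)); print(n,len(q),np.round(r[0],1),np.round(r[1],1),round(r[2],1),"z med",np.round(np.percentile(q[:,2],[5,50,95]),4))
rect("bin rim",win(170,290,155,280,.115,.14))
rect("board",win(345,465,175,300,.012,.026))
rect("block",win(285,328,245,290,.02,.04)); rect("tin",win(290,328,180,222,.08,.1))
rect("bar+straps",win(395,440,180,280,.1,.17))
rect("tote",win(360,445,185,280,.035,.17))
rect("tote lip",win(360,400,190,275,.026,.07))
hsv=cv2.cvtColor(p,cv2.COLOR_BGR2HSV)
m=(Z>.1)&(Z<.16); m[:, :395]=0; m[:,440:]=0; m[:180]=0; m[280:]=0
m2=m&(hsv[...,1]>90); q=P[m2]; rect("wood bar",q)
c=np.median(q,0); print(c, np.linalg.svd(q-q.mean(0))[2])
for v in (205,220,235,250): print(v,[(u,*(np.round(P[v,u]*1000).astype(int))) for u in range(406,430,2)])
E
```

```text
bin rim 1640 [606.1 168.8] [211.5 220.8] 85.1 z med [0.118  0.124  0.1289]
board 5228 [ 577.7 -271.7] [262.2 272. ] 83.1 z med [0.0145 0.0201 0.0249]
block 965 [494.1  -6.3] [75.2 74.6] 0.1 z med [0.0244 0.0301 0.0353]
tin 552 [646.8 -13.2] [61.6 62.6] 72.7 z med [0.0829 0.0896 0.0945]
bar+straps 988 [ 572.1 -255.9] [ 27.5 160.2] 85.9 z med [0.1336 0.1527 0.1636]
tote 3037 [ 572.4 -241. ] [151.2 162.3] 85.8 z med [0.0372 0.0546 0.1607]
tote lip 1402 [ 575.5 -185.3] [ 94.4 203.1] 89.3 z med [0.0267 0.0361 0.0585]
wood bar 731 [ 572.6 -255.7] [ 26.9 148.9] 85.9 z med [0.1346 0.1491 0.1591]
[ 0.57222549 -0.25292293  0.1490969 ] [[-0.99711473  0.07584914 -0.00301926]
 [ 0.05171697  0.64968182 -0.75844504]
 [-0.05556584 -0.75641287 -0.65173001]]
205 [(406, np.int64(643), np.int64(-251), np.int64(24)), (408, np.int64(643), np.int64(-256), np.int64(21)), (410, np.int64(643), np.int64(-261), np.int64(21)), (412, np.int64(625), np.int64(-246), np.int64(141)), (414, np.int64(625), np.int64(-251), np.int64(139)), (416, np.int64(625), np.int64(-255), np.int64(143)), (418, np.int64(623), np.int64
[... 1494 characters left out ...]
.int64(49)), (428, np.int64(567), np.int64(-298), np.int64(50))]
250 [(406, np.int64(531), np.int64(-246), np.int64(46)), (408, np.int64(530), np.int64(-250), np.int64(54)), (410, np.int64(524), np.int64(-241), np.int64(136)), (412, np.int64(524), np.int64(-245), np.int64(143)), (414, np.int64(523), np.int64(-248), np.int64(150)), (416, np.int64(523), np.int64(-252), np.int64(152)), (418, np.int64(522), np.int64(-255), np.int64(158)), (420, np.int64(523), np.int64(-260), np.int64(156)), (422, np.int64(523), np.int64(-264), np.int64(156)), (424, np.int64(531), np.int64(-288), np.int64(49)), (426, np.int64(531), np.int64(-293), np.int64(52)), (428, np.int64(531), np.int64(-298), np.int64(51))]
```

View pics/crop.png

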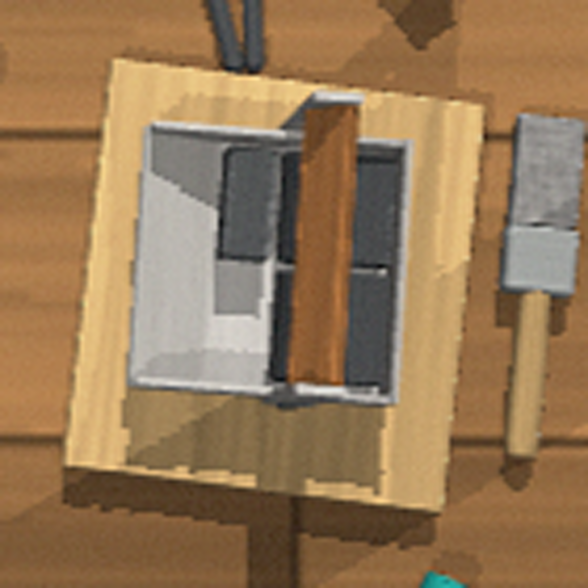

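The crop confirms the wooden bar at crop (325,245), between the tote's two straps, with the lip on the left. The bar's measured centre (572.5,-255.7) and height fit the given sizes. Next come the board and bin corners, then the first move.

```bash
cat >> h.py <<'E'
YAW=np.radians(-4.2)
def tool(tilt,yaw=YAW):
    "tool rotation with tote tipped by tilt deg (lip down), tote yaw"
    a=np.radians(35); y=-np.array([0,np.cos(a),np.sin(a)]); z=np.array([0,np.sin(a),-np.cos(a)])
    M=np.stack([[1,0,0],y,z],1)
    return R.from_euler('z',yaw)*R.from_euler('x',-tilt,degrees=True)*R.from_matrix(M)
def delta(Rt,pt,R0=None,p0=None):
    s=sense()
    if R0 is None: R0=R.from_matrix(rot(s["tool_rot"])); p0=np.array(s["tcp_pos"])*1000
    rv=(R0.inv()*Rt).as_rotvec(degrees=True); return np.round(rv,1),np.round(R0.inv().apply(np.array(pt)-p0),1)
E
python3 - <<'E'
from h import *
def px(n,pts,z):
    c,f=cal(n); A=rot(c["attitude"]); o=np.array(c["xyz"]); out=[]
    for u,v in pts:
        r=A@np.array([(u-c["cx"])/f,(v-c["cy"])/f,1]); out.append((o+r*(z-o[2])/r[2])*1000)
    return np.array(out)
for n,pts,z in (("board",[(340+a/4.2,170+b/4.2) for a,b in ((113,60),(483,105),(440,512),(65,467))],.02),("bin",[(187,164.5),(278.5,172),(271,267),(179.5,259)],.125)):
    q=px("top",pts,z); print(n,q.round(1).tolist(),q.mean(0).round(1),[round(float(np.linalg.norm(q[i]-q[i-1])),1) for i in range(4)],np.degrees([np.arctan2(*(q[0]-q[3])[[1,0]]),np.arctan2(*(q[1]-q[2])[[1,0]])]))
    np.set_printoptions(suppress=True)
Rt=tool(0); zt=Rt.as_matrix()[:,2]; b=np.array([572.5,-255.7,145])
print("pre",b-89*zt,delta(Rt,b-89*zt))
E
```

```text
board [[694.0, -155.7, 20.0], [668.3, -371.7, 20.0], [431.7, -342.4, 20.0], [456.8, -127.0, 20.0]] [ 562.7 -249.2   20. ] [238.9, 217.4, 238.4, 216.9] [-6.91448877 -7.0387769 ]
bin [[718.6, 263.6, 125.0], [702.1, 55.0, 125.0], [485.6, 69.8, 125.0], [502.9, 275.3, 125.0]] [602.3 165.9 125. ] [216.0, 209.3, 217.0, 206.2] [-3.10334075 -3.91890345]
pre [ 568.76131433 -306.61121146  217.90453194] (array([34.2,  8.1, 25.7]), array([ 408.9, -124.2,   20.9]))
```

{"fn": "play_rows", "kwargs": {"rows": [[[0,0,0],[29,-9,1.5],0],[[0,0,0],[29,-9,1.5],0],[[0,0,0],[29,-9,1.5],0],[[0,0,0],[29,-9,1.5],0],[[0,0,0],[29,-9,1.5],0],[[0,0,0],[29,-9,1.5],0],[[0,0,0],[29,-9,1.5],0],[[0,0,0],[29,-9,1.5],0],[[0,0,0],[29,-9,1.5],0],[[0,0,0],[29,-9,1.5],0],[[0,0,0],[29,-9,1.5],0],[[0,0,0],[29,-9,1.5],0]], "grip_force": 100}}

```text
t: 1.1
tcp_pos: [0.5195, -0.3441, 0.2207]
tool_rot: [0.981, 0.194, -0.0, -0.0]
force: [0.2, 0.6, -0.1]
finger_gap: 0.998
gripper_force: 0.0
```

{"fn": "play_rows", "kwargs": {"rows": [[[0,0,0],[30,-8,1.5],0],[[0,0,0],[30,-8,1.4],0],[[4.3,1,3.2],[0,0,0],0],[[4.3,1,3.2],[0,0,0],0],[[4.3,1,3.2],[0,0,0],0],[[4.3,1,3.2],[0,0,0],0],[[4.3,1,3.2],[0,0,0],0],[[4.3,1,3.2],[0,0,0],0],[[4.3,1,3.2],[0,0,0],0],[[4.3,1,3.2],[0,0,0],0]]}}

```text
t: 1.93
tcp_pos: [0.5682, -0.308, 0.2181]
tool_rot: [0.952, -0.035, 0.01, -0.302]
force: [0.1, 0.5, -0.6]
finger_gap: 1.003
gripper_force: 0.0
```

```bash
python3 - <<'E'
from h import *
np.set_printoptions(suppress=True)
Rt=tool(0); zt=Rt.as_matrix()[:,2]; b=np.array([572.5,-255.7,145])
s=sense(); print(s["t"],s["tcp_pos"],s["q"],delta(Rt,b-89*zt))
p,d=snapshot("wrist"); cv2.imwrite("pics/w1.png",p[:,:,::-1])
E
```

```text
1.9333 [ 0.56819397 -0.30798356  0.21811558] [-0.85788176  0.74975135  1.19890045  0.42010012  1.64960379  0.7212141 ] (array([-0.2,  0.1, -0. ]), array([ 0.5, -1. ,  1. ]))
```

View pics/w1.png

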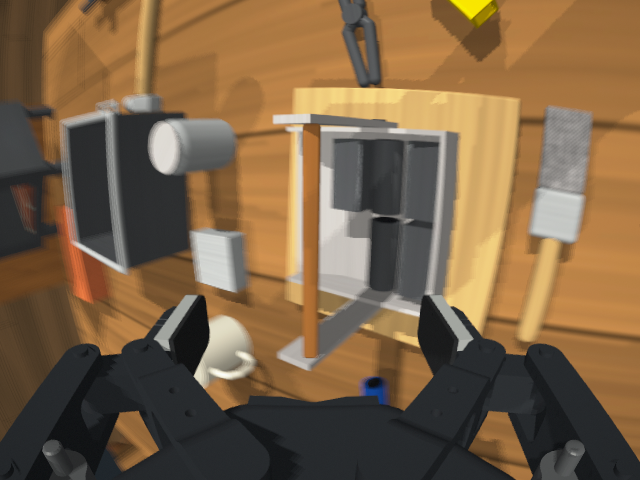

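The wrist picture shows the bar edge-on at column 312, midway between the jaws (pads at about 200 and 430), so I'm advancing along the tool axis.

{"fn": "play_rows", "kwargs": {"rows": [[[0,0,0],[0.5,-1,15],0],[[0,0,0],[0,0,15],0],[[0,0,0],[0,0,15],0],[[0,0,0],[0,0,15],0],[[0,0,0],[0,0,15],0],[[0,0,0],[0,0,15],0],[[0,0,0],[0,0,11],0],[[0,0,0],[0,0,0],0]]}}

```text
t: 2.65
tcp_pos: [0.5715, -0.2466, 0.1343]
tool_rot: [0.953, -0.033, 0.008, -0.302]
force: [-0.8, 0.7, 0.1]
finger_gap: 1.002
gripper_force: 0.0
```

{"fn": "play_rows", "kwargs": {"rows": [[[0,0,0],[0,0,0],0.5],[[0,0,0],[0,0,0],0.8],[[0,0,0],[0,0,0],0.85],[[0,0,0],[0,0,0],0.9],[[0,0,0],[0,0,0],0.95],[[0,0,0],[0,0,0],1],[[0,0,0],[0,0,0],1],[[0,0,0],[0,0,0],1],[[0,0,0],[0,0,0],1],[[0,0,0],[0,0,0],1]], "grip_force": 110}}

```text
t: 3.48
tcp_pos: [0.5727, -0.2499, 0.1368]
tool_rot: [0.953, -0.034, 0.01, -0.3]
force: [-1.5, -3.0, 3.7]
finger_gap: 0.103
gripper_force: 108.0
```

```bash
python3 - <<'E'
from h import *
np.set_printoptions(suppress=True)
Rt=tool(0); zt=Rt.as_matrix()[:,2]; b=np.array([572.5,-255.7,145])
s=sense(); print(s,delta(Rt,b+11*zt))
p,d=snapshot("wrist"); cv2.imwrite("pics/w2.png",p[:,:,::-1])
# carry plan
M=Rt.as_matrix()
print("lift 130 in tool axes",M.T@[0,0,130])
y=np.array([np.sin(.07),np.cos(.07),0]); lip=np.array([603,167,170])-45*y
tcp0=lip-y*89.5+[0,0,103]+11*zt
print("tcp over bin level",tcp0)
pz=np.array(s["tcp_pos"])*1000
up=pz+[0,0,tcp0[2]-pz[2]]; print("lift",delta(Rt,up)," carry",M.T@(tcp0-up))
# pivot steps
R0,p0=Rt,tcp0
for t in range(5,76,5):
    R1=tool(t); p1=lip+(R1*Rt.inv()).apply(tcp0-lip); print(t,delta(R1,p1,R0,p0),p1.round()); R0,p0=R1,p1
E
```

```text
{'t': 3.4833, 'q': array([-0.79633408,  0.80285686,  1.34488939,  0.44644925,  1.44243084,
        0.68464122]), 'qd': array([ 0.00111288, -0.00015166,  0.00004742,  0.00065587,  0.00047313,
        0.00029437]), 'tau': array([  2.08545528, -48.91382933, -12.29366809,   1.49204772,
         1.39474545,  -0.07453334]), 'tcp_pos': array([ 0.57271556, -0.24988188,  0.13675013]), 'tool_rot': array([ 0.95323604, -0.0336996 ,  0.01030303, -0.30016536]), 'force': array([-1.52736679, -3.02852564,  3.73621597]), 'ft_torque': array([-0.27369451,  0.23973614, -0.00134983]), 'gripper_force': 108.0382490158081, 'finger_gap': 0.1027545397892335} (array([0. , 0.1, 0.1]), array([0.2, 0. , 0.9]))
lift 130 in tool axes [   0.          -74.56493673 -106.48976576]
tcp over bin level [594.05477178  39.12178739 263.98932751]
lift (array([0. , 0.1, 0.1]), array([  -0.1,  -72.9, -104.3]))  carry [   0.11579999 -237.38238517  166.21693554]
5 (array([-5., -0., -0.]), array([  0. , -10.9,  -0.8])) [595.  48. 271.]
10 (array([-5.,  0.,  0.]), array([ -0. , -10.9,  -0.8])) [595.  57. 277.]
15 (array([-5., -0., -
[... 252 characters left out ...]
 -0.8])) [598.  97. 293.]
35 (array([-5., -0.,  0.]), array([  0. , -10.9,  -0.8])) [599. 108. 295.]
40 (array([-5., -0.,  0.]), array([ -0. , -10.9,  -0.8])) [600. 119. 295.]
45 (array([-5.,  0., -0.]), array([ -0. , -10.9,  -0.8])) [601. 130. 295.]
50 (array([-5., -0., -0.]), array([  0. , -10.9,  -0.8])) [602. 141. 294.]
55 (array([-5., -0., -0.]), array([  0. , -10.9,  -0.8])) [602. 151. 292.]
60 (array([-5.,  0.,  0.]), array([ -0. , -10.9,  -0.8])) [603. 162. 289.]
65 (array([-5., -0., -0.]), array([ -0. , -10.9,  -0.8])) [604. 172. 285.]
70 (array([-5.,  0.,  0.]), array([  0. , -10.9,  -0.8])) [605. 182. 280.]
75 (array([-5.,  0.,  0.]), array([ -0. , -10.9,  -0.8])) [605. 191. 275.]
```

View pics/w2.png

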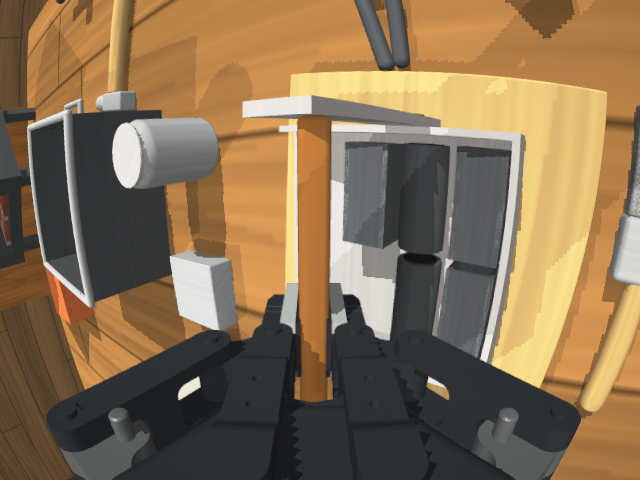

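Grip confirmed: the bar sits between the pads in the picture and the opening is about 10 mm. Lifting now.

{"fn": "play_rows", "kwargs": {"rows": [[[0,0,0],[0,-2,-3],1],[[0,0,0],[0,-4,-6],1],[[0,0,0],[0,-6,-8.5],1],[[0,0,0],[0,-8,-11.5],1],[[0,0,0],[0,-9,-13],1],[[0,0,0],[0,-9,-13],1],[[0,0,0],[0,-9,-13],1],[[0,0,0],[0,-9,-13],1],[[0,0,0],[0,-8,-11],1],[[0,0,0],[0,-5,-7],1],[[0,0,0],[0,-4,-5.5],1],[[0,0,0],[0,0,0],1]], "grip_force": 120}}

```text
t: 4.53
tcp_pos: [0.5732, -0.2495, 0.2654]
tool_rot: [0.953, -0.033, 0.011, -0.3]
force: [0.1, 1.0, -6.6]
finger_gap: 0.102
gripper_force: 117.0
```

```bash
python3 - <<'E'
from h import *
np.set_printoptions(suppress=True)
s=sense(); print(s["t"],s["tcp_pos"],s["force"],s["ft_torque"],s["finger_gap"],delta(tool(0),[594,39,264]))
p,d=snapshot("side"); cv2.imwrite("pics/s1.png",p[:,:,::-1])
E
```

```text
4.5333 [ 0.57317521 -0.24949775  0.26540474] [ 0.12423664  0.98394895 -6.59473713] [-0.90463083  0.01655561 -0.08600455] 0.10248107272892888 (array([0.1, 0.1, 0.2]), array([   0.6, -236.3,  166.8]))
```

View pics/s1.png

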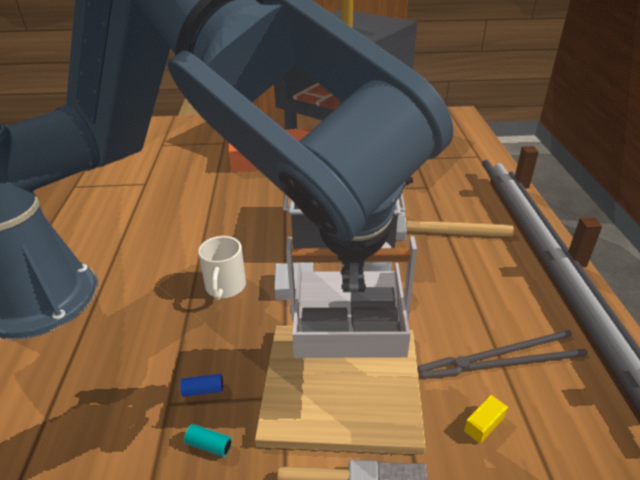

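The tote hangs level in the side picture at (350,310), clear of the board, so I'm carrying it to the bin.

{"fn": "play_rows", "kwargs": {"rows": [[[0,0,0],[0,-4,2.8],1],[[0,0,0],[0,-7,5],1],[[0,0,0],[0,-10,7],1],[[0,0,0],[0,-12,8.5],1],[[0,0,0],[0,-12,8.5],1],[[0,0,0],[0,-12,8.5],1],[[0,0,0],[0,-12,8.5],1],[[0,0,0],[0,-12,8.5],1],[[0,0,0],[0,-12,8.5],1],[[0,0,0],[0,-12,8.5],1],[[0,0,0],[0,-12,8.5],1],[[0,0,0],[0,-12,8.5],1]]}}

```text
t: 5.58
tcp_pos: [0.5839, -0.0902, 0.2631]
tool_rot: [0.953, -0.034, 0.01, -0.301]
force: [-0.2, -0.1, -7.2]
finger_gap: 0.1
gripper_force: 117.0
```

{"fn": "play_rows", "kwargs": {"rows": [[[0,0,0],[0,-12,8.5],1],[[0,0,0],[0,-12,8.5],1],[[0,0,0],[0,-12,8.5],1],[[0,0,0],[0,-12,8.5],1],[[0,0,0],[0,-12,8.5],1],[[0,0,0],[0,-12,8.5],1],[[0,0,0],[0,-12,8.5],1],[[0,0,0],[0,-10,7],1],[[0,0,0],[0,-8,5.6],1],[[0,0,0],[0,-5,3.4],1],[[0,0,0],[0,0,0],1]]}}

```text
t: 6.5
tcp_pos: [0.5927, 0.0405, 0.2626]
tool_rot: [0.953, -0.033, 0.009, -0.301]
force: [-0.7, 0.7, -6.9]
finger_gap: 0.101
gripper_force: 117.1
```

```bash
python3 - <<'E'
from h import *
np.set_printoptions(suppress=True)
s=sense(); print(s["t"],s["tcp_pos"],s["q"],s["force"],s["ft_torque"],s["finger_gap"],delta(tool(0),[594,39,264]))
p,d=snapshot("top"); cv2.imwrite("pics/t1.png",cv2.resize(p[100:360,140:460,::-1],None,fx=2,fy=2))
E
```

```text
6.5 [0.59270823 0.04051861 0.26263097] [-0.39916761  0.52124439  1.53998481  0.59000157  1.349085    1.02765816] [-0.66515133  0.65003877 -6.92356195] [-0.92082986  0.04233299  0.00144967] 0.10075614032089675 (array([-0.1,  0.2,  0.2]), array([ 1.4,  0.4, -1.9]))
```

View pics/t1.png

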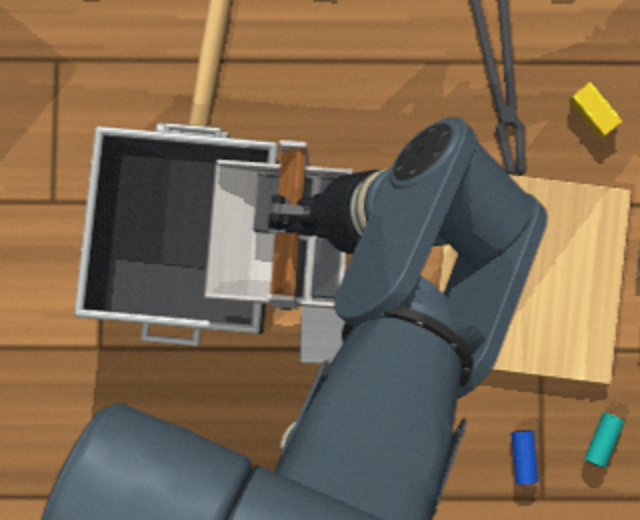

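The lip is inside the bin at crop column 210, with the rim spanning 85–270 and the tote centred across it. Tilting about the lip.

{"fn": "play_rows", "kwargs": {"rows": [[[-2,0,0],[0,-4.4,-0.3],1],[[-4,0,0],[0,-8.7,-0.6],1],[[-4,0,0],[0,-8.7,-0.6],1],[[-4,0,0],[0,-8.7,-0.6],1],[[-4,0,0],[0,-8.7,-0.6],1],[[-4,0,0],[0,-8.7,-0.6],1],[[-4,0,0],[0,-8.7,-0.6],1],[[-4,0,0],[0,-8.7,-0.6],1],[[-4,0,0],[0,-8.7,-0.6],1]]}}

```text
t: 7.3
tcp_pos: [0.5976, 0.106, 0.2928]
tool_rot: [0.999, -0.036, -0.001, -0.009]
force: [0.6, 0.5, -7.5]
finger_gap: 0.099
gripper_force: 117.5
```

```bash
cat >> h.py <<'E'
def lipnow():
    s=sense(); Rn=R.from_quat(s["tool_rot"]); T=Rn*tool(0,0).inv()   # tote rotation
    p=np.array(s["tcp_pos"])*1000; bar=p-11*Rn.as_matrix()[:,2]
    return T.as_euler('ZYX',degrees=True).round(1), bar.round(1), (bar+T.apply([0,89.5,-103])).round(1)
E
python3 - <<'E'
from h import *
np.set_printoptions(suppress=True)
s=sense(); print(s["t"],s["q"],s["force"],s["finger_gap"],lipnow())
E
```

```text
7.3 [-0.01694545  0.44729015  1.41813201  0.01838468  1.2772342   1.62144846] [ 0.58266653  0.4745694  -7.51498775] 0.09918705306479345 (array([ -4.2,   0.1, -34. ]), array([597.6, 105.8, 303.8]), array([598.5, 122.4, 168.3]))
```

{"fn": "play_rows", "kwargs": {"rows": [[[-4,0,0],[0,-8.7,0.8],1],[[-4,0,0],[0,-8.7,0.8],1],[[-4,0,0],[0,-8.7,0.8],1],[[-4,0,0],[0,-8.7,0.8],1],[[-4,0,0],[0,-8.7,0.8],1],[[-4,0,0],[0,-8.7,0.8],1],[[-4,0,0],[0,-8.7,0.8],1],[[-4,0,0],[0,-8.7,0.8],1],[[-4,0,0],[0,-8.7,0.8],1],[[0,0,0],[0,0,0],1],[[0,0,0],[0,0,0],1],[[0,0,0],[0,0,0],1]]}}

```text
t: 8.3
tcp_pos: [0.6032, 0.1776, 0.2658]
tool_rot: [0.954, -0.034, -0.011, 0.299]
force: [0.3, -0.5, -4.5]
finger_gap: 0.101
gripper_force: 121.2
```

{"fn": "play_rows", "kwargs": {"rows": [[[0,0,0],[0,0,0],1],[[0,0,0],[0,0,0],1],[[0,0,0],[0,0,0],1],[[0,0,0],[0,0,0],1],[[0,0,0],[0,0,0],1],[[0,0,0],[0,0,0],1],[[0,0,0],[0,0,0],1],[[0,0,0],[0,0,0],1]]}}

```text
t: 8.97
tcp_pos: [0.6028, 0.178, 0.2654]
tool_rot: [0.953, -0.033, -0.011, 0.3]
force: [0.2, 0.2, -4.9]
finger_gap: 0.101
gripper_force: 121.1
```

```bash
python3 - <<'E'
from h import *
np.set_printoptions(suppress=True)
s=sense(); print(s["t"],s["q"],s["force"],s["finger_gap"],lipnow())
a,_=snapshot("side"); b,_=snapshot("top"); w,_=snapshot("wrist")
f=lambda i,y,x:cv2.resize(i[y:y+200,x:x+260],(390,300))
cv2.imwrite("pics/p1.png",np.hstack([f(a,100,220),f(b,120,150)])[:,:,::-1])
E
```

```text
8.9667 [ 0.35075165  0.6633908   1.23954725 -0.55079638  1.52604272  2.09817752] [ 0.21297369  0.17962264 -4.94901603] 0.10113776007576523 (array([ -4. ,   0.1, -70. ]), array([603.2, 184.3, 274.4]), array([598.4, 118.3, 155. ]))
```

View pics/p1.png

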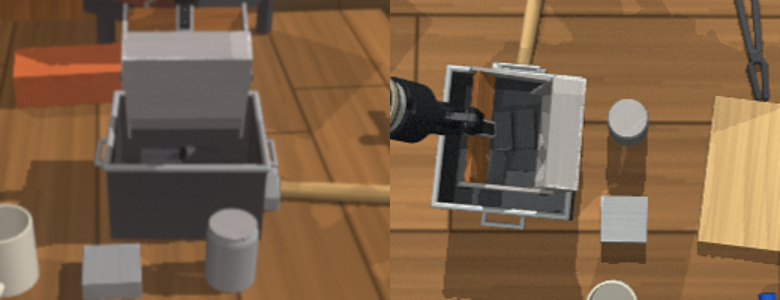

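The offcuts are coming out, but the wrist force of 4.9 N suggests one or two remain (an empty tote would read about 3.9 N). I'll tip a little further and shake gently along the tote floor.

{"fn": "play_rows", "kwargs": {"rows": [[[-2.5,0,0],[0,-5.5,-0.4],1],[[-2.5,0,0],[0,-5.5,-0.4],1],[[0,0,0],[0,8,-5.5],1],[[0,0,0],[0,-8,5.5],1],[[0,0,0],[0,8,-5.5],1],[[0,0,0],[0,-8,5.5],1],[[0,0,0],[0,8,-5.5],1],[[0,0,0],[0,-8,5.5],1],[[0,0,0],[0,0,0],1],[[0,0,0],[0,0,0],1],[[0,0,0],[0,0,0],1],[[0,0,0],[0,0,0],1]]}}

```text
t: 10.12
tcp_pos: [0.6035, 0.1873, 0.2595]
tool_rot: [0.939, -0.033, -0.013, 0.342]
force: [0.5, 0.3, -3.8]
finger_gap: 0.102
gripper_force: 121.2
```

```bash
python3 - <<'E'
from h import *
np.set_printoptions(suppress=True)
for i in range(3):
    s=sense(); print(s["t"],s["force"],s["finger_gap"],lipnow())
    a,_=snapshot("wrist"); b,_=snapshot("top")
f=lambda i,y,x:cv2.resize(i[y:y+120,x:x+130],(390,360))
cv2.imwrite("pics/p2.png",np.hstack([cv2.resize(a,(400,300)).repeat(1,0),f(b,145,170)[:300]])[:,:,::-1])
E
```

```text
10.1167 [ 0.53438017  0.26554322 -3.84053827] 0.10219613344508233 (array([ -4. ,   0.1, -75. ]), array([604. , 194.4, 267.9]), array([598.5, 118.2, 154.8]))
10.2167 [-0.10971183  1.16966175 -4.4814267 ] 0.09949873217669176 (array([ -4. ,   0.1, -75. ]), array([604. , 194.4, 268. ]), array([598.5, 118.3, 154.9]))
10.3167 [-0.34360508  0.40594987 -5.21195475] 0.10146332822872159 (array([ -4. ,   0.1, -75. ]), array([604. , 194.4, 268.1]), array([598.5, 118.3, 154.9]))
```

View pics/p2.png

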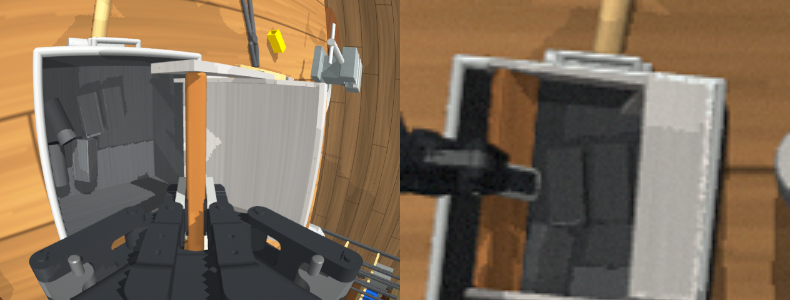

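The wrist picture shows the tote interior empty around (250,150) and the offcuts in the bin around (80,135). Levelling back over the bin before checking again.

{"fn": "play_rows", "kwargs": {"rows": [[[3,0,0],[0,6.5,-1],1],[[6,0,0],[0,13,-1],1],[[6,0,0],[0,13,-1],1],[[6,0,0],[0,13,-1],1],[[6,0,0],[0,13,-1],1],[[6,0,0],[0,13,-1],1],[[6,0,0],[0,13,-1],1],[[6,0,0],[0,13,-1],1],[[6,0,0],[0,13,-1],1],[[6,0,0],[0,13,-1],1],[[6,0,0],[0,13,-1],1],[[6,0,0],[0,13,-1],1]]}}

```text
t: 11.42
tcp_pos: [0.5933, 0.0486, 0.2923]
tool_rot: [0.967, -0.033, 0.009, -0.251]
force: [0.1, 0.7, -4.5]
finger_gap: 0.1
gripper_force: 121.0
```

{"fn": "play_rows", "kwargs": {"rows": [[[4,0,0],[0,8.7,-1],1],[[2,0,0],[0,4.4,-1],1],[[0,0,0],[0,0,0],1]]}}

```text
t: 11.67
tcp_pos: [0.5919, 0.0344, 0.2842]
tool_rot: [0.953, -0.035, 0.008, -0.299]
force: [-0.6, -0.9, -4.7]
finger_gap: 0.1
gripper_force: 121.1
```

```bash
python3 - <<'E'
from h import *
np.set_printoptions(suppress=True)
for i in range(4):
    s=sense(); print(s["t"],s["force"],s["finger_gap"],lipnow())
    a,_=snapshot("wrist"); b,_=snapshot("top")
cv2.imwrite("pics/p3.png",np.hstack([cv2.resize(a[60:420],(480,270)),cv2.resize(b[145:280,160:300],(280,270))])[:,:,::-1])
# target: tote origin at board centre (y -4), yaw -7
yb=np.radians(-7); o=np.array([562.7,-249.2,20])+R.from_euler('z',yb).apply([0,-4,0])
Rt=tool(0,yb); tcp=o+[0,0,125]+11*Rt.as_matrix()[:,2]
print(tcp,delta(Rt,tcp+[0,0,128]))
E
```

```text
11.6667 [-0.60769664 -0.93773517 -4.66572902] 0.09959952643559834 (array([-4.1,  0.3, -0.2]), array([591.5,  28.2, 293.2]), array([597.3, 117.2, 190. ]))
11.7667 [-0.81712097  1.13821436 -3.7379772 ] 0.09660803303969606 (array([-4. ,  0.2, -0.1]), array([592.1,  31. , 295. ]), array([598. , 120. , 191.9]))
11.8667 [ 0.13955623 -0.37179664 -4.33724155] 0.09902311323428188 (array([-3.9,  0. , -0.1]), array([592.4,  32.4, 295.9]), array([598.4, 121.5, 192.7]))
11.9667 [ 0.40535487  0.07392065 -4.47552098] 0.09622826948611667 (array([-3.9,  0. , -0.1]), array([592.5,  32.8, 296.1]), array([598.5, 122. , 193. ]))
[ 562.98143785 -246.90787268  135.98932751] (array([0. , 1.8, 2.5]), array([ -10.4,  248.6, -145.8]))
```

View pics/p3.png

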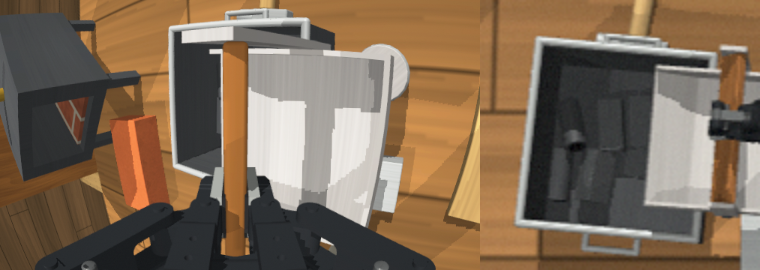

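The level tote shows an empty floor at (310,130), with the offcuts lying in the bin around (580,150). Carrying back to the board.

{"fn": "play_rows", "kwargs": {"rows": [[[0,0,0],[-0.3,5,-3],1],[[0,0,0],[-0.5,10,-6],1],[[0,0,0],[-0.6,14,-8.2],1],[[0,0,0],[-0.6,14,-8.2],1],[[0,0,0],[-0.6,14,-8.2],1],[[0,0,0],[-0.6,14,-8.2],1],[[0,0,0],[-0.6,14,-8.2],1],[[0,0,0],[-0.6,14,-8.2],1],[[0,0,0],[-0.6,14,-8.2],1],[[0,0,0],[-0.6,14,-8.2],1],[[0,0,0],[-0.6,14,-8.2],1],[[0,0,0],[-0.6,14,-8.2],1]]}}

```text
t: 13.07
tcp_pos: [0.5735, -0.1419, 0.2718]
tool_rot: [0.953, -0.034, 0.01, -0.301]
force: [-0.6, -0.7, -4.9]
finger_gap: 0.099
gripper_force: 121.1
```

{"fn": "play_rows", "kwargs": {"rows": [[[0,0,0],[-0.6,14,-8.2],1],[[0,0,0],[-0.6,14,-8.2],1],[[0,0,0],[-0.6,14,-8.2],1],[[0,0,0],[-0.6,14,-8.2],1],[[0,0,0],[-0.5,14,-8.2],1],[[0,0,0],[-0.5,14,-8.2],1],[[0,0,0],[-0.3,9,-5.3],1],[[0,0.9,1.2],[0,0,0],1],[[0,0.9,1.3],[0,0,0],1],[[0,0,0],[0,0,0],1],[[0,0,0],[0,0,0],1]]}}

```text
t: 13.98
tcp_pos: [0.5621, -0.246, 0.2635]
tool_rot: [0.952, -0.059, 0.018, -0.301]
force: [0.3, -0.3, -4.0]
finger_gap: 0.099
gripper_force: 121.1
```

```bash
cat >> h.py <<'E'
def place(h):
    yb=np.radians(-7); o=np.array([562.7,-249.2,20])+R.from_euler('z',yb).apply([0,-4,0])
    Rt=tool(0,yb); tcp=o+[0,0,125]+11*Rt.as_matrix()[:,2]
    return delta(Rt,tcp+[0,0,h])
E
python3 - <<'E'
from h import *
np.set_printoptions(suppress=True)
s=sense(); print(s["t"],s["tcp_pos"],s["force"],s["finger_gap"],place(128),place(3))
# occupied height map of the tote region now
p,d=snapshot("side"); P=cloud("side",d); np.save("side1.npy",P)
p,d=snapshot("top"); P=cloud("top",d)
q=P[155:280,170:290].reshape(-1,3)
B=R.from_euler('z',4,degrees=True).apply(q*1000-[604,167,0]); 
ins=(abs(B[:,0])<95)&(abs(B[:,1])<92)
H=np.zeros((20,20),int)
for x,y,z in B[ins]:
    i,j=int((95-x)//9.5),int((92-y)//9.2); H[i,j]=max(H[i,j],int(z))
print("bin heights (rows +x down, cols +y..-y)"); print("\n".join(" ".join(f"{h:3d}" for h in r) for r in H))
E
```

```text
13.9833 [ 0.56207839 -0.24596777  0.26354167] [ 0.33392588 -0.34996726 -3.97053188] 0.0991907770069955 (array([-0.1,  0. , -0.1]), array([ 1. ,  0.4, -0.8])) (array([-0.1,  0. , -0.1]), array([  1.1,  72.2, 101.5]))
bin heights (rows +x down, cols +y..-y)
 10   9   8  11  12  15  14   9  13  11   9  11   8  11  11  12  10  11  10   9
 11   9  10  10  11   8  10  10   9  10   8  10  10   8   8   8  11   8  10  12
 12  11  11  10  12  11  10  13   9  12   7  29  31   9  13  11  11  13   9   7
 26  29  30   7  11  33  35  34  35  38  37  37  37   9   8   9   9   9   7   8
 35  40  33   9   9  39  36  37  39  34  41  37  40   8   9  15  10   9   7   9
 36  40  40  37  10  36  39  40  34  35  36  38  38   8   9   9  11  13  12   5
 35  47  46  40  13  36  35  42  41  31  38  38  36  21   9  10   9  10  10  10
 33  47  51  46  33   8  37  38  39  34  37  38  38  36   9   9   8   8  10  14
  7  45  52  52  43  11  37  40  39  38  36  39  38  33   8  11   9  11  11   5
 10  47  55  54  53  10  37  38  39  38  39  36  36  39  10   8  10  10   9   0
 37  41  49  43  37  43  48  40  26   9  11  12  10   9  13   9  13  10   9   6
 36  37  34  27  36  45  45  40  27  11  10  10   9  12   9  14  12  13  11   0
 33  36  35  28  38  53  48  37  27   7   8  12  11  10  12   9   9  11  10   0
 38  38  33  26  40  49  46  39   8  10  11  10   9  12  11   8  13  11  13   0
 35  36  36  31  39  49  45  35  11  14  10  10  14   9  10  11   8  13  11   0
 39  40  35  32  40  50  47  35  11  12  14   9   9   8   9  11   9  11   9   9
 36  36  37  33  38  49  43  31  10  12   9  10   9  13  13  10   9  12   7   8
 10   9  29  11  11  11   9   9  10   9  11   9   9  12  10  11  11   9  11   0
  8   9  11   6  13   8  10  11  10  10  11  12   8  11  11   8  10  10  15   0
  9   8   9   9   9  10   8  13   9  13   6   9   8   8   7  10  11   8   9   0
```

The height map shows five offcuts inside the bin. Lowering onto the board.

{"fn": "play_rows", "kwargs": {"rows": [[[0,0,0],[0.3,4,5.6],1],[[0,0,0],[0.3,8,11.3],1],[[0,0,0],[0.2,9,12.6],1],[[0,0,0],[0.2,9,12.6],1],[[0,0,0],[0,9,12.6],1],[[0,0,0],[0,9,12.6],1],[[0,0,0],[0,9,12.6],1],[[0,0,0],[0,6,8.6],1],[[0,0,0],[0,4,5.7],1],[[0,0,0],[0,2.5,3.6],1],[[0,0,0],[0,1.5,2.1],1],[[0,0,0],[0,0,0],1]]}}

```text
t: 15.08
tcp_pos: [0.5633, -0.2481, 0.1404]
tool_rot: [0.952, -0.059, 0.018, -0.3]
force: [0.3, 0.2, -3.5]
finger_gap: 0.1
gripper_force: 121.2
```

```bash
python3 - <<'E'
from h import *
np.set_printoptions(suppress=True)
s=sense(); print(s["t"],s["tcp_pos"],s["force"],s["finger_gap"],place(0))
E
```

```text
15.0833 [ 0.56328074 -0.24805733  0.14044831] [ 0.32130032  0.23674979 -3.47245496] 0.10039011820546481 (array([-0. , -0. , -0.1]), array([-0.4,  1.7,  4.3]))
```

{"fn": "play_rows", "kwargs": {"rows": [[[0,0,0],[0,0.6,0.8],1],[[0,0,0],[0,0.6,0.8],1],[[0,0,0],[0,0.6,0.8],1],[[0,0,0],[0,0.3,0.4],1],[[0,0,0],[0,0,0],1],[[0,0,0],[0,0,0],1]]}}

```text
t: 15.58
tcp_pos: [0.5632, -0.2483, 0.1374]
tool_rot: [0.952, -0.059, 0.018, -0.3]
force: [0.3, -0.2, -4.4]
finger_gap: 0.097
gripper_force: 121.2
```

{"fn": "play_rows", "kwargs": {"rows": [[[0,0,0],[0,0.2,0.3],1],[[0,0,0],[0,0.2,0.3],1],[[0,0,0],[0,0,0],1],[[0,0,0],[0,0,0],1]]}}

```text
t: 15.92
tcp_pos: [0.5634, -0.2483, 0.1368]
tool_rot: [0.952, -0.059, 0.019, -0.3]
force: [0.0, 0.3, -1.9]
finger_gap: 0.099
gripper_force: 121.5
```

Contact is starting: the weight is coming off the wrist. A touch more, then open gently.

{"fn": "play_rows", "kwargs": {"rows": [[[0,0,0],[0,0.2,0.3],1],[[0,0,0],[0,0,0],1],[[0,0,0],[0,0,0],1]]}}

```text
t: 16.17
tcp_pos: [0.5634, -0.2483, 0.1368]
tool_rot: [0.952, -0.059, 0.019, -0.3]
force: [-0.5, -1.3, 1.5]
finger_gap: 0.097
gripper_force: 121.8
```

{"fn": "play_rows", "kwargs": {"rows": [[[0,0,0],[0,0,0],0.85],[[0,0,0],[0,0,0],0.8],[[0,0,0],[0,0,0],0.7],[[0,0,0],[0,0,0],0.5],[[0,0,0],[0,0,0],0.3],[[0,0,0],[0,0,0],0.1],[[0,0,0],[0,0,0],0],[[0,0,0],[0,0,0],0],[[0,0,0],[0,0,0],0],[[0,0,0],[0,0,0],0]], "grip_force": 20}}

```text
t: 17.0
tcp_pos: [0.5632, -0.2482, 0.1361]
tool_rot: [0.952, -0.059, 0.018, -0.3]
force: [0.9, -0.2, 0.2]
finger_gap: 0.997
gripper_force: 0.0
```

{"fn": "play_rows", "kwargs": {"rows": [[[0,0,0],[0,0,-6],0],[[0,0,0],[0,0,-12],0],[[0,0,0],[0,0,-15],0],[[0,0,0],[0,0,-15],0],[[0,0,0],[0,0,-15],0],[[0,0,0],[0,0,-15],0],[[0,0,0],[0,0,-15],0],[[0,0,0],[0,0,-20],0],[[0,0,0],[-10,0,-20],0],[[0,0,0],[-25,0,-15],0],[[0,0,0],[-30,0,-5],0],[[0,0,0],[-30,0,0],0]]}}

```text
t: 18.0
tcp_pos: [0.4576, -0.3257, 0.2637]
tool_rot: [0.953, -0.059, 0.02, -0.298]
force: [-1.0, -1.0, 0.5]
finger_gap: 0.997
gripper_force: 0.0
```

{"fn": "play_rows", "kwargs": {"rows": [[[0,0,0],[-30,5,0],0],[[0,0,0],[-30,5,0],0],[[0,0,0],[-30,5,0],0],[[0,0,0],[-25,5,0],0],[[0,0,0],[0,0,0],0],[[0,0,0],[0,0,0],0],[[0,0,0],[0,0,0],0]]}}

```text
t: 18.58
tcp_pos: [0.3425, -0.3265, 0.2508]
tool_rot: [0.952, -0.059, 0.019, -0.299]
force: [0.3, -1.0, -0.1]
finger_gap: 1.001
gripper_force: 0.0
```

```bash
python3 - <<'E'
from h import *
np.set_printoptions(suppress=True)
s=sense(); print(s["t"],s["tcp_pos"],s["qd"].round(3),s["force"])
p,d=snapshot("top"); P=cloud("top",d); p0=cv2.imread("pics/top0.png")[:,:,::-1]
def win(u0,u1,v0,v1,z0,z1):
    q=P[v0:v1,u0:u1].reshape(-1,3); return q[(q[:,2]>z0)&(q[:,2]<z1)]
def rect(n,q):
    if len(q)<5: return print(n,len(q))
    r=cv2.minAreaRect((q[:,:2]*1000).astype(np.float32)); print(n,len(q),np.round(r[0],1),np.round(r[1],1),round(r[2],1),np.round(np.percentile(q[:,2],[5,50,95]),4))
rect("block",win(285,328,245,290,.02,.04)); rect("tin",win(290,328,180,222,.08,.1))
rect("bar",win(395,440,180,290,.12,.17)); rect("tote",win(360,445,185,290,.035,.17))
# tote floor inside, in tote frame
b=np.array([562.2,-253.2,0]); q=R.from_euler('z',7,degrees=True).apply(P[170:310,340:480].reshape(-1,3)*1000-b)
m=(abs(q[:,0])<68)&(q[:,1]>-52)&(q[:,1]<42)&(q[:,2]<110); print("tote floor z",np.percentile(q[m,2],[5,50,95,99]))
n0=cv2.absdiff(p,p0.copy()).max(2); print("changed px on yellow/blue/teal/hammer:",[(n0[a:b,c:e]>60).sum() for a,b,c,e in ((140,170,420,455),(310,345,390,415),(305,335,430,455),(195,280,455,482))])
E
```

```text
18.5833 [ 0.3425206  -0.32654525  0.25082574] [ 0.022  0.01  -0.008 -0.002 -0.003 -0.003] [ 0.26976995 -0.99077027 -0.05205749]
block 974 [494.   -6.4] [74.7 75.1] 89.9 [0.0248 0.0298 0.035 ]
tin 554 [646.8 -12.1] [60.8 61.2] 89.8 [0.0834 0.0898 0.0948]
bar 968 [ 562.7 -254.3] [ 27.2 160.7] 82.5 [0.1356 0.1527 0.1639]
tote 1977 [ 563.8 -239.7] [151.5 163.1] 82.5 [0.0366 0.0845 0.1621]
tote floor z [18.47772712 23.77766098 29.17847178 31.15611513]
changed px on yellow/blue/teal/hammer: [np.int64(0), np.int64(3), np.int64(27), np.int64(0)]
```

The tote is empty and upright at the board's middle, and the block and tin haven't moved.

```bash
python3 -c "
from station import *
print(sign_off())"
```

```text
the job is handed in; nothing more can be done
None
```

I handed the job in at about 19 s: all five offcuts are in the bin, the empty tote stands upright about 5 mm from the board's centre and is released, and the block and tin are where they were.

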